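Hang the soft-face mallet in the slanted sprung collar

ROBOT

A 6-joint arm with a two-finger parallel gripper is mounted at the origin on the work surface. World frame = base frame: x ahead of the robot, y to its left, z up, the work surface at z = 0. Lengths are in m, angles in rad, forces in N, time in s.
With the tool pointing down it reaches from about 0.325 to 0.9 m from the base axis. Payload 6.1 kg.
Tool frame: the origin (TCP) lies midway between the tips of the shut fingers; the grasp point (between the pads) lies 19 mm behind it (hold_point_z is the distance from the TCP to the grasp point, in m); z points along the fingers, y is the direction in which the jaws open and shut (so a half turn about z gives the same grasp; the last joint's range is limited). The gripper opens to 85 mm and grips with 20 to 120 N. Pads are 22 mm wide; open, the fingers measure 114 mm over their backs; the gripper's body (76 mm by 85 mm) begins 54 mm behind the grasp point. The pads swing forward as they close: fully open they stand 13 mm farther back than shut.
Start: joints at [-1.233, 0.22, 1.526, -0, 1.395, -0.126], TCP at [0.28, -0.559, 0.231] pointing down, gripper open.
Joint ranges: [-2.98, 2.98], [-0.91, 2.08], [0.09, 2.57], [-1.24, 4.39], [0.2, 2.65], [-2.68, 2.68]. Speed limits (rad/s): [2.57, 2.57, 3.01, 3.14, 3.14, 3.14].

INTERFACE

Orientations are given as a rotation vector (axis times angle).
In Python, from bench import read_state, snapshot, get_calibration, hand_in, hold_point_z gives the robot as it stands.
- The arm moves only by the tool carry_out, never from a script. Its argument "plan" is one flat list of numbers, 5 for each row, row after row: the shift along the tool's x, y, z in units of 40 mm (1.0 is 40 mm), then the turn about the tool's z in units of 5 degrees (1.0 is 5 degrees), then the finger opening in mm, from 0 to 85.4. In form: [x, y, z, spin, jaw, x, y, z, spin, jaw, ...]. A call has 1 to 20 rows; each row is the pose to reach, as a shift and turn from the pose commanded when the call began, along the tool's axes at that moment; what a row does not reach only later rows make up. A row lasts 1/8 s, in which the tool goes at most 62.5 mm and 10.7 degrees, less where a joint would pass 70% of its speed; a pose out of reach is approached as far as the arm can. A call with a gripper value outside its range is refused whole. The fingers move at their own pace and stop on an object; the grip force is fixed at half the most. Time passes only in rows, so rows that repeat a pose let the fingers close. It gives the time, the measured TCP pose, the force and the opening at its end, in the units of the state.
- read_state(): the state, without advancing time (a new reading comes with each control period).
- snapshot(name): name is "side" or "top" or "wrist"; returns the picture (480x640x3 uint8, red, green, blue); there is no depth.
- get_calibration(name): a dict with "fx", "fy", "cx", "cy" (pixels), "rvec" (rotation vector, rad) and "tvec" (3), from world to camera coordinates, as OpenCV has them; the wrist camera has in their place "tool_from_camera" (4x4, takes a point from camera to tool coordinates, whose origin is the TCP and whose axes are the flange's). Camera axes: x right, y down, z forward; pixel columns grow to the right and rows downward; lengths in m; the calibration is good to about 2 mm. The wrist camera is an equidistant fisheye: a pixel r from the principal point sees the ray r / f radians off the axis. A picture is of the moment at which its call begins: read the wrist's pose just before it. get_calibration takes no time and is no camera call.
- hand_in(): hands the job in, once; it reports no verdict.
The state is a dict: "clock": time; "joint_pos": joint angles; "qd": joint speeds; "tau": joint torques, N m; "ee_pos": TCP position; "ee_rot": TCP orientation; "wrist_force": force on the tool from outside, world axes, zero at the start; "ft_torque": the same for the moment, N m; "opening": finger opening in m.
Only numpy, scipy, OpenCV 4.12 (cv2) and the standard library are available. Lean on these libraries where they do the work, as an engineer would, in place of code of your own. Each camera call takes 0.05 s, during which the arm holds its last target. There are 200 camera calls.

TASK

Clear the router's fixture plate: take the soft-face mallet out of the blue bored block and put it away in the slanted collar on the yellow stand (feel for the ring, it may be clamped a little to either side), handle first down through it, pressed past the collar's spring until its head sits fully home on the ring, then let go. Leave the tin, the aluminium offcut and the tape measure where they are.

Things in the scene. Friction and masses are not known exactly. Their poses are not given: they have to be found in the camera images.
- mallet_head (a point): Centre of the mallet's head: steel block 40 mm long (x), 34 mm wide between flat sides (y, where to grip), 36 mm high (z), with round soft faces 30 mm in diameter at its ends, red (+x) and black (-x), 96 mm over both. The handle leaves the middle of its underside along -z. Mallet 0.24 to 0.44 kg. At the start it leans some 20 degrees from vertical, its top towards the robot's side.
- mallet_tip (a point): Centre of the free end of the mallet's round pale wooden handle, 148 mm from the head's centre along -z (same axes). The handle is 24 mm in diameter and 130 mm long below the head; its last 5 mm taper to 22 mm.
- block: Blue block 80 x 80 mm, 60 mm high, fixed to the aluminium fixture plate, whose top is 16 mm above the bench; origin at the centre of its underside. In its top a bore 40 mm in diameter and 50 mm deep, in which the mallet stands loosely, handle down.
- collar_mouth (a point): Middle of the carrier frame, in the plane of the collar's upper face; z up along the bore, tilted 22 to 34 degrees from vertical towards the robot's side; y level, along the frame's two rods. The dark steel collar is clamped on the rods anywhere up to 18 mm to either side of this point along y: where is not reported, find it by touch or by eye. Frame and collar stay put under ordinary pushes.
- can: Metal tin with a blue label, 60 mm in diameter, 150 mm high, loose on the plate; origin at the centre of its underside. Leave alone.
- offcut: Bare aluminium block 70 x 100 x 35 mm, loose on the plate; origin at the centre of its underside. Leave alone.
- tape: Black and orange tape measure 70 x 36 mm, 62 mm high, loose on the plate; origin at the centre of its underside. Leave alone.
- stand: Yellow fixed stand of the collar; origin on the plate, 150 mm under the collar's middle; uprights 154 mm high, 49 to 57 mm either side along y. Collar: ring 30 mm long, 44 mm outside with a 68 mm flange on top, 27 mm bore, open below for the whole handle. In its bore, on the +x side, a brass leaf spring juts in 5.5 mm, 15 mm down; it yields, but drags on the handle with 3 to 12 N: push it home.

How it is judged:
By the outcome, as a careful person would: the job done as asked, in the order asked, and still so for the second after the job is handed in, with the robot touching nothing.
It also fails if it takes over 72 s, if anything falls off the work surface, if the arm or the gripper's body presses on something with over 40 N, if the wrist force passes 120 N, or if a joint passes its speed limit or range.

## Working session

There is one attempt and no reset: what is moved stays moved. The work goes in short steps, Python scripts to look and compute and a tool call to move; the robot and the scene stay as the last step left them, time stands still between calls to the robot, and variables do not carry over. Pictures are saved under pics/ and viewed, on a budget of 10 in all, crops included, one or two more only if the job needs it, and the job is handed in when it is done.

Besides the shell and the picture viewer there is one more tool, called after "Request:" by a JSON object that holds its "api" and its "payload". carry_out: Moves the arm, as the interface text tells. Its arguments: {"type":"object","properties":{"plan":{"type":"array","items":{"type":"number"}}},"required":["plan"]}

```bash
mkdir -p pics; ls; cat > h.py <<'E'
import numpy as np, cv2
from bench import *
from scipy.spatial.transform import Rotation as R
def cam(n):
    c=get_calibration(n); return np.array([[c['fx'],0,c['cx']],[0,c['fy'],c['cy']],[0,0,1.]]),np.array(c['rvec'],float),np.array(c['tvec'],float)
def proj(n,P):
    K,r,t=cam(n); return cv2.projectPoints(np.array(P,float).reshape(-1,3),r,t,K,None)[0].reshape(-1,2)
def ray(n,uv):
    K,r,t=cam(n); M=R.from_rotvec(r.ravel()).as_matrix(); d=M.T@np.linalg.inv(K)@np.array([*uv,1.]); return -M.T@t.ravel(), d/np.linalg.norm(d)
def tri(a,b):  # side px, top px
    o1,d1=ray('side',a);o2,d2=ray('top',b)
    s=np.linalg.lstsq(np.c_[d1,-d2],o2-o1,rcond=None)[0]; p=o1+s[0]*d1;q=o2+s[1]*d2
    return (p+q)/2,np.linalg.norm(p-q)
def onz(n,uv,z):
    o,d=ray(n,uv); return o+d*(z-o[2])/d[2]
def save(n,f,crop=None,k=1):
    im=snapshot(n)
    if crop: x0,y0,x1,y1=crop; im=im[y0:y1,x0:x1]
    im=cv2.resize(im,None,fx=k,fy=k,interpolation=cv2.INTER_CUBIC)
    cv2.imwrite('pics/'+f,cv2.cvtColor(im,cv2.COLOR_RGB2BGR))
E
python3 - <<'E'
from h import *
s=read_state();print({k:np.round(v,3) for k,v in s.items()},hold_point_z)
for n in('side','top','wrist'):print(n,get_calibration(n))
save('side','s0.png');save('top','t0.png')
E
```

```text
pics
{'clock': np.float64(0.0), 'joint_pos': array([-1.233,  0.221,  1.528, -0.   ,  1.395, -0.126]), 'qd': array([-0.   ,  0.   ,  0.002, -0.   , -0.   , -0.003]), 'tau': array([-1.0000e-03, -4.9692e+01, -3.8939e+01, -0.0000e+00,  1.1000e-02,
       -0.0000e+00]), 'ee_pos': array([ 0.279, -0.558,  0.23 ]), 'ee_rot': array([-3.056, -0.722,  0.   ]), 'wrist_force': array([1.091, 0.415, 0.093]), 'ft_torque': array([-0.067, -0.054,  0.017]), 'opening': np.float64(0.085)} 0.0187
side {'fx': 473.77412430073616, 'fy': 473.77412430073616, 'cx': 323.14489570836685, 'cy': 245.5364908231981, 'rvec': array([ 0.1322103 , -2.88225798,  1.1167793 ]), 'tvec': array([0.64533119, 0.1460274 , 0.86068923])}
top {'fx': 572.5162081004651, 'fy': 572.5162081004651, 'cx': 333.88273782897176, 'cy': 230.71803584907258, 'rvec': array([ 2.12940573, -2.15325274,  0.1109278 ]), 'tvec': array([0.01751228, 0.66995667, 1.07470149])}
wrist {'fx': 371.64829954431775, 'fy': 371.64829954431775, 'cx': 320.65488826487655, 'cy': 234.64653374755522, 'tool_from_camera': array([[ 3.08953815e-04, -9.56426996e-01, -2.91971413e-01,
         7.41519547e-02],
       [ 9.99999625e-01,  5.31785949e-04, -6.83836601e-04,
         2.78163105e-04],
       [ 8.09306081e-04, -2.91971092e-01,  9.56426801e-01,
        -1.42992598e-01],
       [ 0.00000000e+00,  0.00000000e+00,  0.00000000e+00,
         1.00000000e+00]])}
```

View pics/s0.png

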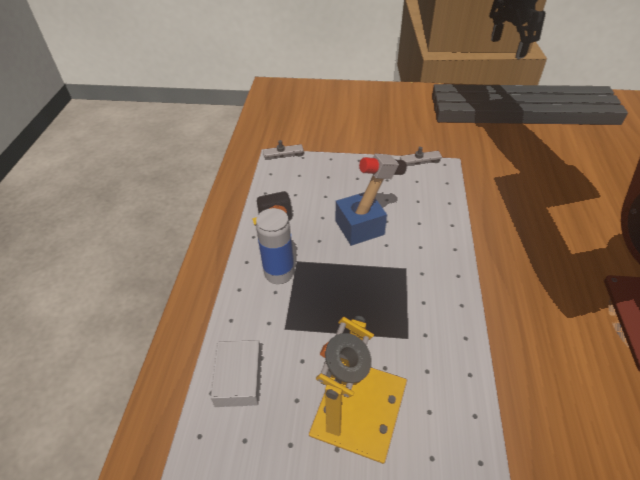

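View pics/t0.png

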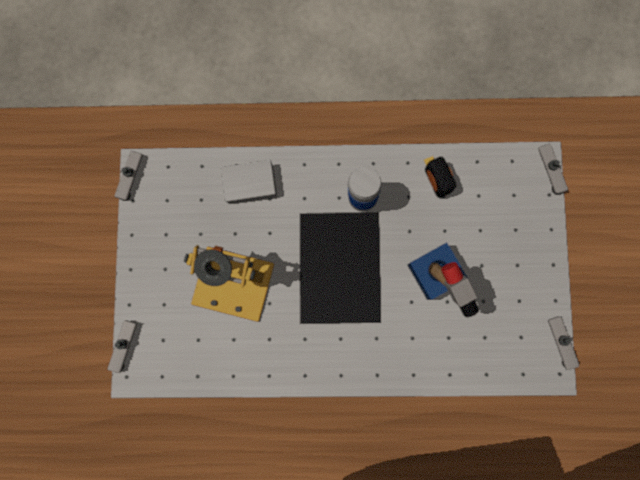

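s0: the mallet's red face is at (370,165), black at (401,167) and the block at (360,218). The collar ring is at (348,357). t0: the red face is at (452,272), black at (469,309) and the collar at (212,266). Next I'll enlarge both areas in one picture.

```bash
python3 - <<'E'
from h import *
S=cv2.imread('pics/s0.png');T=cv2.imread('pics/t0.png')
def c(im,x,y,n=3):
    o=cv2.resize(im[y:y+100,x:x+133],(400,300),interpolation=cv2.INTER_CUBIC)
    for i in range(0,133,20): cv2.putText(o,str(x+i),(i*3,8),0,.3,(0,255,0),1); cv2.line(o,(i*3,9),(i*3,13),(0,255,0),1)
    for i in range(0,100,20): cv2.putText(o,str(y+i),(0,i*3+4),0,.3,(0,255,0),1)
    return o
cv2.imwrite('pics/c0.png',np.vstack([np.hstack([c(S,310,145),c(T,385,225)]),np.hstack([c(S,285,305),c(T,170,225)])]))
E
```

```text
(no output)
```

View pics/c0.png

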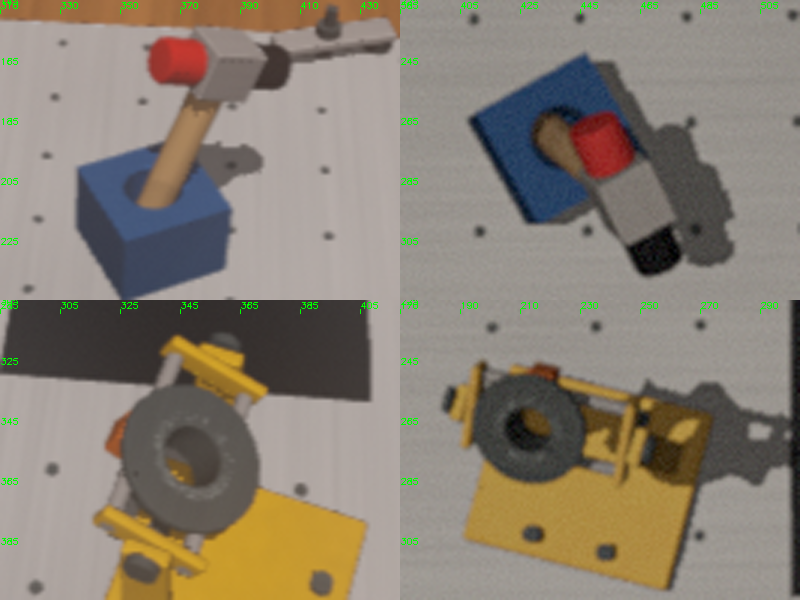

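```bash
cat > fit.py <<'E'
from h import *
from scipy.optimize import minimize
S=cv2.imread('pics/s0.png');T=cv2.imread('pics/t0.png')
th=np.linspace(0,2*np.pi,24,endpoint=False);c,s=np.cos(th),np.sin(th)
cyl=lambda x0,x1:np.vstack([np.c_[0*c+x,15*c,15*s] for x in(x0,x1)])/1e3
box=np.array([[i*20,j*17,k*18] for i in(-1,1) for j in(-1,1) for k in(-1,1)])/1e3
red,blk=cyl(20,48),cyl(-48,-20)
win={'side':(310,145,440,245),'top':(385,225,515,325)}
def masks(im,w):
    x0,y0,x1,y1=w;h=cv2.cvtColor(im[y0:y1,x0:x1],cv2.COLOR_BGR2HSV).astype(int);H,Sa,V=h[...,0],h[...,1],h[...,2]
    r=((H<6)|(H>172))&(Sa>150)&(V>90); t=(H>6)&(H<22)&(Sa>70)&(V>50)&~r
    return [r.astype(np.float32),t.astype(np.float32)]
obs={'side':masks(S,win['side']),'top':masks(T,win['top'])}
obs['side'][1][:10]=0
cx=get_calibration
def pose(p):
    tip_dir=None
    Rm=R.from_euler('ZYX',[p[3],p[4],p[5]]).as_matrix(); return Rm,np.array(p[:3])
def render(p,n,SS=4):
    Rm,o=pose(p);x0,y0,x1,y1=win[n];out=np.zeros(((y1-y0)*SS,(x1-x0)*SS),np.uint8)
    zz=Rm[:,2]; L=min(.148,(o[2]-.070)/zz[2])
    hd=np.vstack([np.c_[12*c/1e3,12*s/1e3,0*c-l] for l in(.018,L)])
    parts=[(hd,2),(blk,3),(box,4),(red,1)] if n=='side' else [(hd,2),(blk,3),(red,1),(box,4)]
    for P,v in parts:
        uv=(proj(n,P@Rm.T+o)-[x0,y0]+.5)*SS
        cv2.fillConvexPoly(out,cv2.convexHull(uv.round().astype(np.int32)),v)
    return [cv2.resize((out==v).astype(np.float32),(x1-x0,y1-y0),interpolation=cv2.INTER_AREA) for v in(1,2)],out
def loss(p):
    e=0
    for n in obs:
        for a,b in zip(render(p,n)[0],obs[n]): e+=np.sum((cv2.GaussianBlur(a,(0,0),1.5)-cv2.GaussianBlur(b,(0,0),1.5))**2)
    return e
E
cat > run.py <<'E'
from fit import *
pc=lambda x,y,X,Y:(x+X/3.0075,y+Y/3)
sp=lambda X,Y:pc(310,145,X,Y); tp=lambda X,Y:pc(385,225,X-400,Y)
pr,e1=tri(sp(178,62),tp(603,145)); ps,e2=tri(sp(228,64),tp(637,200)); pb,e3=tri(sp(275,66),tp(655,253))
print('red',pr,e1,'steel',ps,e2,'blk',pb,e3)
hb=onz('side',sp(155,195),.076); print('handle at block top',hb, onz('top',tp(560,140),.076))
d=pr-pb; yaw=np.arctan2(d[1],d[0]); 
best=None
for pitch in(-.35,0,.35):
  for roll in(-.35,0,.35):
    r=minimize(loss,[*ps,yaw,pitch,roll],method='Nelder-Mead',options=dict(initial_simplex=None,maxiter=1200,xatol=1e-4,fatol=.05))
    if best is None or r.fun<best.fun:best=r
p=best.x;Rm,o=pose(p);print('fit',p.round(4),best.fun,'z axis',Rm[:,2].round(3),'x axis',Rm[:,0].round(3),'tip',(o-.148*Rm[:,2]).round(4),'lean',np.degrees(np.arccos(Rm[2,2])))
print('mask sums',[[m.sum() for m in obs[n]] for n in obs])
np.save('mallet.npy',p)
# collar
cs=lambda X,Y:pc(285,305,X,Y-300); ct=lambda X,Y:pc(170,225,X-400,Y-300)
for nm,a,b in[('ring centre',(190,460),(530,427)),('frame end A',(235,365),(625,440)),('frame end B',(150,540),(474,405))]:
    print(nm,tri(cs(*a),ct(*b)))
print('block top corners',[onz('top',tp(*q),.076).round(3) for q in((470,118),(587,55),(540,220))])
print('base plate edge',[onz('top',ct(*q),.02).round(3) for q in((465,540),(670,590),(712,410))])
E
python3 run.py
```

```text
red [ 0.57696314 -0.19351697  0.17773591] 0.0005326057776980273 steel [ 0.54529288 -0.21434173  0.16199848] 0.002518517327113139 blk [ 0.51460021 -0.22486035  0.1541209 ] 0.003722599412789361
handle at block top [ 0.58588422 -0.17780284  0.076     ] [ 0.58613145 -0.18524556  0.076     ]Traceback (most recent call last):
  File "run.py", line 11, in <module>
    r=minimize(loss,[*ps,yaw,pitch,roll],method='Nelder-Mead',options=dict(initial_simplex=None,maxiter=1200,xatol=1e-4,fatol=.05))
    res = _minimize_neldermead(fun, x0, args, callback, bounds=bounds,
                               **options)
    fxr = func(xr)
    fx = function(np.copy(x), *(wrapper_args + args))
  File "fit.py", line 31, in loss
    for a,b in zip(render(p,n)[0],obs[n]): e+=np.sum((cv2.GaussianBlur(a,(0,0),1.5)-cv2.GaussianBlur(b,(0,0),1.5))**2)
                   ~~~~~~^^^^^
  File "fit.py", line 25, in render
    uv=(proj(n,P@Rm.T+o)-[x0,y0]+.5)*SS
        ~~~~^^^^^^^^^^^^
  File "h.py", line 7, in proj
    K,r,t=cam(n); return cv2.projectPoints(np.array(P,float).reshape(-1,3),r,t,K,None)[0].reshape(-1,2)
          ~~~^^^
  File "h.py", line 5, in cam
    c=get_calibration(n); return np.array([[c['fx'],0,c['cx']],[0,c['fy'],c['cy']],[0,0,1.]]),np.array(c['rvec'],float),np.array(c['tvec'],float)
ValueError: time passes only in moves, steps and waits
```

```bash
python3 - <<'E'
import re
s=open('h.py').read()
s=s.replace("def cam(n):","import functools\n@functools.lru_cache\ndef cam(n):")
open('h.py','w').write(s)
r=open('run.py').read().replace("(-.35,0,.35):\n  for roll in(-.35,0,.35)","(-.35,):\n  for roll in(-.15,.15)")
open('run.py','w').write(r)
E
time python3 run.py
```

```text
red [ 0.57696314 -0.19351697  0.17773591] 0.0005326057776980273 steel [ 0.54529288 -0.21434173  0.16199848] 0.002518517327113139 blk [ 0.51460021 -0.22486035  0.1541209 ] 0.003722599412789361
handle at block top [ 0.58588422 -0.17780284  0.076     ] [ 0.58613145 -0.18524556  0.076     ]
fit [ 0.5482 -0.206   0.1617  0.3002 -0.4794  0.151 ] 170.07861328125 z axis [-0.391 -0.279  0.877] x axis [0.848 0.262 0.461] tip [ 0.606  -0.1647  0.0319] lean 28.696158158609837
mask sums [[np.float32(238.0), np.float32(441.0)], [np.float32(309.0), np.float32(187.0)]]
ring centre (array([0.59189349, 0.21509253, 0.1730851 ]), np.float64(0.0007266263465901267))
frame end A (array([0.57895549, 0.16134347, 0.17036766]), np.float64(0.01085753799013639))
frame end B (array([0.60627498, 0.25016076, 0.16380877]), np.float64(0.0004524901018979154))
block top corners [array([ 0.6  , -0.13 ,  0.076]), array([ 0.639, -0.204,  0.076]), array([ 0.537, -0.171,  0.076])]
base plate edge [array([0.529, 0.293, 0.02 ]), array([0.495, 0.158, 0.02 ]), array([0.613, 0.131, 0.02 ])]
real	0m0.758s
user	0m1.322s
sys	0m0.043s
```

```bash
cat > run2.py <<'E'
from fit import *
def L2(p):
    Rm,o=pose(p);tip=o-.148*Rm[:,2]
    return loss(p)+((np.degrees(np.arccos(Rm[2,2]))-19.5)/1)**2*3+((tip[2]-.030)/.002)**2*3
rng=np.random.default_rng(0);best=None
p0=np.array([.547,-.209,.163,.42,-.33,.05]);sc=np.array([.004,.004,.003,.15,.1,.1])
for k in range(8):
    x=p0 if best is None else best.x
    sim=np.vstack([x,x+rng.normal(size=(6,6))*sc])
    r=minimize(L2,x,method='Nelder-Mead',options=dict(initial_simplex=sim,maxiter=600,xatol=1e-4,fatol=.05))
    if best is None or r.fun<best.fun:best=r
p=best.x;Rm,o=pose(p);print('fit',p.round(4),best.fun,loss(p),'z',Rm[:,2].round(3),'x',Rm[:,0].round(3),'y',Rm[:,1].round(3),'tip',(o-.148*Rm[:,2]).round(4),'lean',np.degrees(np.arccos(Rm[2,2])))
np.save('mallet.npy',p)
out=[]
for n,im in(('side',S),('top',T)):
    x0,y0,x1,y1=win[n];a=cv2.resize(im[y0:y1,x0:x1],None,fx=3,fy=3,interpolation=cv2.INTER_CUBIC)
    o_=cv2.resize(render(p,n)[1],(a.shape[1],a.shape[0]),interpolation=cv2.INTER_NEAREST)
    for v in(1,2,3,4):
        cs,_=cv2.findContours((o_==v).astype(np.uint8),0,1);cv2.drawContours(a,cs,-1,(0,255,0),1)
    m=np.zeros_like(a);
    for i,q in enumerate(obs[n]): m[...,2-i]=255*cv2.resize(q,(a.shape[1],a.shape[0]))
    out.append(np.vstack([a,m]))
cv2.imwrite('pics/ov.png',np.hstack(out))
E
python3 run2.py
```

```text
fit [ 0.5487 -0.2056  0.1696  0.4496 -0.3741  0.0048] 147.26829952352287 133.39438 z [-0.327 -0.163  0.931] x [0.838 0.405 0.365] y [-0.436  0.9    0.004] tip [ 0.5971 -0.1814  0.0319] lean 21.436996416472518
```

View pics/ov.png

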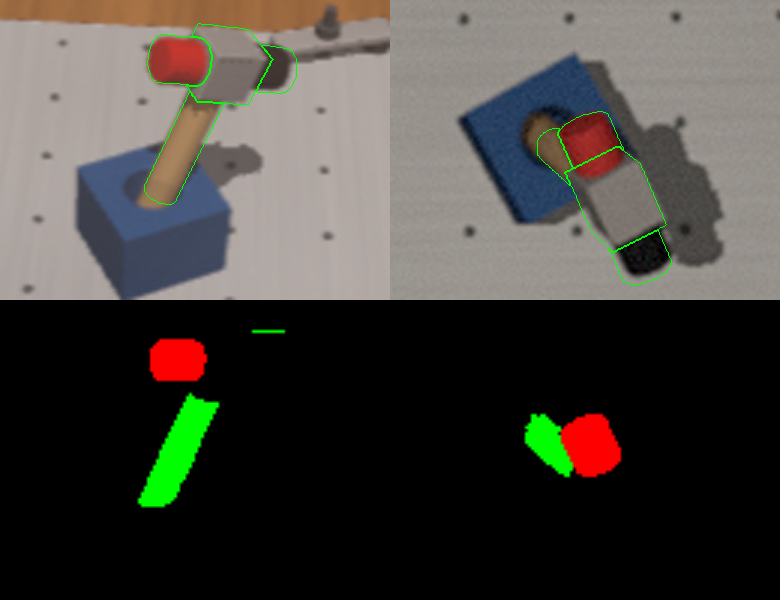

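The overlay agrees with the picture to about 2–4 px in the 3x crops. The head centre is near (0.549,-0.206,0.169), its long axis is at azimuth 25.8°, and it leans about 20° towards its -x side with y level. That means the tool can stay vertical. I'll go to hover now.

```bash
cat >> h.py <<'E'
def units(pos,az,s=None):
    """plan numbers (x,y,z,spin) from present pose to TCP pos with tool x at azimuth az (deg)"""
    s=s or read_state(); Rm=R.from_rotvec(s['ee_rot']).as_matrix(); d=Rm.T@(np.array(pos)-s['ee_pos'])/.04
    a0=np.degrees(np.arctan2(Rm[1,0],Rm[0,0])); sp=-((az-a0+180)%360-180)/5
    print('now',s['ee_pos'].round(4),'az',a0.round(2),'-> units',d.round(3),'spin',sp.round(2)); return d
E
python3 -c "
from h import *
units([.5487,-.2056,.27],25.8); print(R.from_rotvec(read_state()['ee_rot']).as_matrix().round(3))"
```

```text
now [ 0.2794 -0.5585  0.2303] az 26.57 -> units [ 9.968 -4.88  -0.982] spin 0.15
[[ 0.894  0.447 -0.001]
 [ 0.447 -0.894  0.002]
 [ 0.    -0.002 -1.   ]]
```

Request:
{"api": "carry_out", "payload": {"plan": [1.2, -0.6, -1, 0.15, 85, 2.6, -1.3, -1, 0.15, 85, 4, -2, -1, 0.15, 85, 5.3, -2.6, -1, 0.15, 85, 6.6, -3.2, -1, 0.15, 85, 7.8, -3.8, -1, 0.15, 85, 8.9, -4.35, -1, 0.15, 85, 9.97, -4.88, -1, 0.15, 85, 9.97, -4.88, -1, 0.15, 85, 9.97, -4.88, -1, 0.15, 85]}}

```text
clock: 1.35
ee_pos: [0.5485, -0.2061, 0.2708]
ee_rot: [-3.062, -0.703, 0.002]
wrist_force: [0.2, -0.3, -0.2]
opening: 0.0846
```

```bash
cat >> h.py <<'E'
def wproj(P,s):
    c=get_calibration('wrist');M=np.eye(4);M[:3,:3]=R.from_rotvec(s['ee_rot']).as_matrix();M[:3,3]=s['ee_pos'];M=M@c['tool_from_camera']
    q=(np.array(P)-M[:3,3])@M[:3,:3]; th=np.arctan2(np.hypot(q[:,0],q[:,1]),q[:,2]); ph=np.arctan2(q[:,1],q[:,0])
    return np.c_[c['cx']+c['fx']*th*np.cos(ph),c['cy']+c['fy']*th*np.sin(ph)]
def wray(uv,s):
    c=get_calibration('wrist');M=np.eye(4);M[:3,:3]=R.from_rotvec(s['ee_rot']).as_matrix();M[:3,3]=s['ee_pos'];M=M@c['tool_from_camera']
    d=np.array(uv,float)-[c['cx'],c['cy']];r=np.hypot(*d);th=r/c['fx'];v=np.array([*(d/r*np.sin(th)),np.cos(th)]);return M[:3,3],M[:3,:3]@v
E
python3 - <<'E'
from fit import *
p=np.load('mallet.npy');Rm,o=pose(p)
s=read_state();im=snapshot('wrist');im=cv2.cvtColor(im,cv2.COLOR_RGB2BGR)
print(s['clock'],s['ee_pos'])
cv2.imwrite('pics/w1raw.png',im)
for P,col in((box,(0,255,0)),(red,(0,255,255)),(blk,(255,255,0))):
    cv2.polylines(im,[cv2.convexHull(wproj(P@Rm.T+o,s).astype(np.float32)).astype(np.int32)],True,col,1)
cv2.imwrite('pics/w1.png',im)
E
```

```text
1.35 [ 0.5485333  -0.20610426  0.27078712]
```

View pics/w1.png

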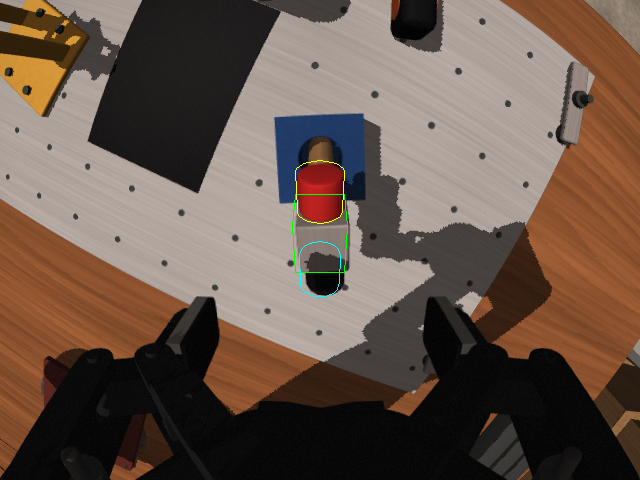

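w1: the model outlines fall on the head within 1–3 px, with the red face at (320,195) and the black at (323,278). I'll go down and grip.

Request:
{"api": "carry_out", "payload": {"plan": [0, 0, 1, 0, 85, 0, 0, 2, 0, 85, 0, 0, 2.9, 0, 85, 0, 0, 2.9, 0, 85, 0, 0, 2.9, 0, 60, 0, 0, 2.9, 0, 30, 0, 0, 2.9, 0, 20, 0, 0, 2.9, 0, 20, 0, 0, 2.9, 0, 20, 0, 0, 2.9, 0, 20, 0, 0, 2.9, 0, 20, 0, 0, 2.9, 0, 20]}}

```text
clock: 2.9
ee_pos: [0.5499, -0.2065, 0.1571]
ee_rot: [3.06, 0.702, 0.003]
wrist_force: [-0.3, -0.4, 6.7]
opening: 0.0332
```

Request:
{"api": "carry_out", "payload": {"plan": [0, 0, -0.5, 0, 20, 0, 0, -1.5, 0, 20, 0, 0, -2.5, 0, 20, 0, 0, -3.5, 0, 20, 0, 0, -4.5, 0, 20, 0, 0, -5.1, 0, 20, 0, 0, -5.1, 0, 20]}}

```text
clock: 3.78
ee_pos: [0.5496, -0.2062, 0.3625]
ee_rot: [3.059, 0.702, 0.006]
wrist_force: [0.5, -0.0, -2.5]
opening: 0.0332
```

```bash
cat > col.py <<'E'
from h import *
from scipy.optimize import least_squares
pc=lambda x,y,X,Y:(x+X/3.0075,y+Y/3)
cs=lambda X,Y:pc(285,305,X,Y-300); ct=lambda X,Y:pc(170,225,X-400,Y-300)
def dark(n):
    im=cv2.imread({'side':'pics/s0.png','top':'pics/t0.png'}[n]);return im
# flange outline fit: gray (low-saturation, mid-dark) blob
res={}
for n,w in(('side',(320,328,375,388)),('top',(190,243,235,290))):
    im=dark(n);x0,y0,x1,y1=w;h=cv2.cvtColor(im[y0:y1,x0:x1],cv2.COLOR_BGR2HSV);m=((h[...,1]<60)&(h[...,2]<125)).astype(np.uint8)
    m=cv2.morphologyEx(m,cv2.MORPH_OPEN,np.ones((5,5),np.uint8))
    c=max(cv2.findContours(m,0,1)[0],key=cv2.contourArea);e=cv2.fitEllipse(cv2.convexHull(c));res[n]=((e[0][0]+x0,e[0][1]+y0),e[1],e[2],m.sum());print(n,res[n])
E
python3 - <<'E'
from col import *
s=read_state();print(s['clock'],s['ee_pos'],s['wrist_force'])
im=cv2.cvtColor(snapshot('wrist'),cv2.COLOR_RGB2BGR)
out=[cv2.resize(im,(400,300))]
for n,w in(('side',(320,328,375,388)),('top',(190,243,235,290))):
    a=dark(n);k=6;x0,y0=w[0]-5,w[1]-5;b=cv2.resize(a[y0:y0+50+10,x0:x0+66],(400,364),interpolation=cv2.INTER_CUBIC)
    e=res[n];f=400/66;cv2.ellipse(b,(((e[0][0]-x0+.5)*f,(e[0][1]-y0+.5)*f),(e[1][0]*f,e[1][1]*f),e[2]),(0,255,0),1);out.append(b[:300])
sd=cv2.resize(cv2.cvtColor(snapshot('side'),cv2.COLOR_RGB2BGR)[40:240,280:480],(400,300)) 
cv2.imwrite('pics/l1.png',np.vstack([np.hstack(out[:2]),np.hstack([out[2],sd])]))
E
```

```text
side ((347.1319351196289, 357.180383682251), (44.66620635986328, 52.13984298706055), 162.921875, np.uint64(1830))
top ((212.2980842590332, 266.85962104797363), (34.5560417175293, 39.76702880859375), 119.13838195800781, np.uint64(910))
3.775 [ 0.54964165 -0.20624372  0.36246532] [ 0.49116073 -0.03555026 -2.52858946]
```

View pics/l1.png

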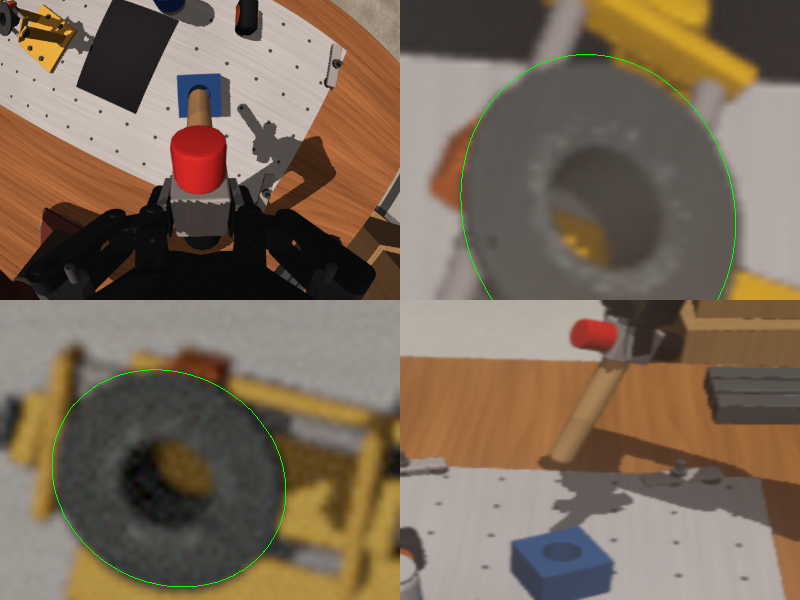

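l1: the mallet is firmly in the grip, still leaning about 20°, and clear of the bore. Both ellipses follow the flange outline. Now to solve for the ring's pose and the mallet's actual lean.

```bash
cat > ring.py <<'E'
from col import *
th=np.linspace(0,2*np.pi,72,endpoint=False)
def ell(n):
    (c,ax,a,_)=res[n];a=np.radians(a);return c,ax,a
def f(p,t):
    z=np.array([np.sin(p[3])*np.cos(p[4]),np.sin(p[3])*np.sin(p[4]),np.cos(p[3])]);y=np.cross([0,0,1],z);y/=np.linalg.norm(y);x=np.cross(y,z)
    r=[]
    for n in('side','top'):
        C=np.outer(np.cos(th),x)+np.outer(np.sin(th),y)
        P=np.vstack([p[:3]+.034*C,p[:3]+.034*C-t*z]);h=cv2.convexHull(proj(n,P).astype(np.float32)).reshape(-1,2)
        e=cv2.fitEllipse(h);c,ax,a=ell(n)
        def cov(ax,a): Q=np.array([[np.cos(a),-np.sin(a)],[np.sin(a),np.cos(a)]]);M=Q@np.diag(np.array(ax)**2/4)@Q.T;return np.array([M[0,0],M[1,1],M[0,1]])/20
        r+=[np.array(e[0])-c, cov(e[1],np.radians(e[2]))-cov(ax,a)]
    return np.concatenate(r)
for t in(0,.004,.008):
    s=least_squares(f,[.592,.215,.172,.45,np.radians(165)],args=(t,),x_scale=[.01,.01,.01,.1,.1]);p=s.x
    print(t,p[:3].round(4),'tilt',np.degrees(p[3]).round(1),'az',np.degrees(p[4]).round(1),'cost',s.cost.round(3),s.fun.round(2))
E
python3 ring.py
```

```text
side ((347.1319351196289, 357.180383682251), (44.66620635986328, 52.13984298706055), 162.921875, np.uint64(1830))
top ((212.2980842590332, 266.85962104797363), (34.5560417175293, 39.76702880859375), 119.13838195800781, np.uint64(910))
0 [0.5921 0.2142 0.1732] tilt 25.8 az 165.0 cost 7.657 [ 0.3   1.11  0.59 -2.24  2.28  1.47  0.38 -0.41  0.96  0.02]
0.004 [0.5923 0.2144 0.1721] tilt 25.7 az 165.1 cost 9.342 [-0.49  2.07  1.85 -1.44  1.56  1.87 -0.08  0.13  1.58 -0.42]
0.008 [0.592 0.215 0.172] tilt 25.8 az 165.0 cost 15.215 [-0.91  2.97  3.17 -0.48  0.85  1.89 -0.3   0.71  2.21 -0.84]
```

```bash
sed -i "s/x_scale=\[.01,.01,.01,.1,.1\]/x_scale=[.01,.01,.01,.1,.1],diff_step=1e-2/" ring.py; python3 ring.py | tail -3
```

```text
0 [0.5924 0.2157 0.1785] tilt 30.0 az 157.5 cost 2.242 [ 0.   -0.01 -0.06 -0.24  1.35 -0.05 -0.04 -1.25  0.47  0.91]
0.004 [0.5914 0.2157 0.1793] tilt 32.8 az 160.4 cost 1.167 [-0.02  0.09  0.05  0.57  1.06  0.22 -0.03 -0.31  0.46  0.72]
0.008 [0.5902 0.2157 0.1798] tilt 35.9 az 163.1 cost 2.041 [-0.04  0.23  0.19  1.47  0.8   0.55 -0.01  0.6   0.49  0.53]
```

```bash
python3 -c "
from h import *
s=read_state();print(s['joint_pos'].round(3));units([.531,.233,.355],-16)"
```

```text
[-0.493  0.077  1.452 -0.     1.615  0.627]
now [ 0.5485 -0.2057  0.3585] az 25.83 -> units [  4.384 -10.063   0.094] spin 8.37
```

Request:
{"api": "carry_out", "payload": {"plan": [0.2, -0.5, 0, 0.4, 20, 0.6, -1.4, 0, 1.1, 20, 1.05, -2.4, 0, 2, 20, 1.5, -3.5, 0, 2.9, 20, 2, -4.6, 0.05, 3.8, 20, 2.5, -5.7, 0.05, 4.7, 20, 3, -6.8, 0.05, 5.6, 20, 3.4, -7.8, 0.1, 6.5, 20, 3.8, -8.7, 0.1, 7.2, 20, 4.1, -9.4, 0.1, 7.8, 20, 4.3, -9.9, 0.1, 8.2, 20, 4.38, -10.06, 0.1, 8.37, 20, 4.38, -10.06, 0.1, 8.37, 20, 4.38, -10.06, 0.1, 8.37, 20]}}

```text
clock: 5.62
ee_pos: [0.5314, 0.2316, 0.3548]
ee_rot: [3.11, -0.439, -0.001]
wrist_force: [-0.0, -0.0, -2.6]
opening: 0.0333
```

```bash
python3 - <<'E'
from h import *
s=read_state();print(s['clock'],s['ee_pos'].round(4),s['joint_pos'].round(2));im=cv2.cvtColor(snapshot('wrist'),cv2.COLOR_RGB2BGR)
cv2.imwrite('pics/w2raw.png',im)
a=R.from_euler('z',164,degrees=True).as_matrix()
for t,col in((30,(0,255,0)),):
    z=a@[np.sin(np.radians(t)),0,np.cos(np.radians(t))];y=a@[0,1,0];x=np.cross(y,z);c=np.array([.592,.2155,.179])
    th=np.linspace(0,6.28,40)[:,None]
    for r in(.034,.0135):cv2.polylines(im,[wproj(c+r*(np.cos(th)*x+np.sin(th)*y),s).round().astype(np.int32)],True,col,1)
    cv2.polylines(im,[wproj(c+np.array([[-.05],[.05]])*y,s).round().astype(np.int32)],False,(255,0,255),1)
b=np.hstack([cv2.resize(im,(400,300)),np.zeros((300,400,3),np.uint8)])
K=cv2.cvtColor(snapshot('side'),cv2.COLOR_RGB2BGR)[180:420,220:540];b[:,400:]=cv2.resize(K,(400,300))
u=cv2.resize(im[20:260,220:540],(800,600));cv2.imwrite('pics/w2.png',u);cv2.imwrite('pics/w2b.png',b)
E
```

```text
5.625 [0.5314 0.2316 0.3548] [ 0.28  0.06  1.47 -0.    1.61  2.13]
```

View pics/w2.png

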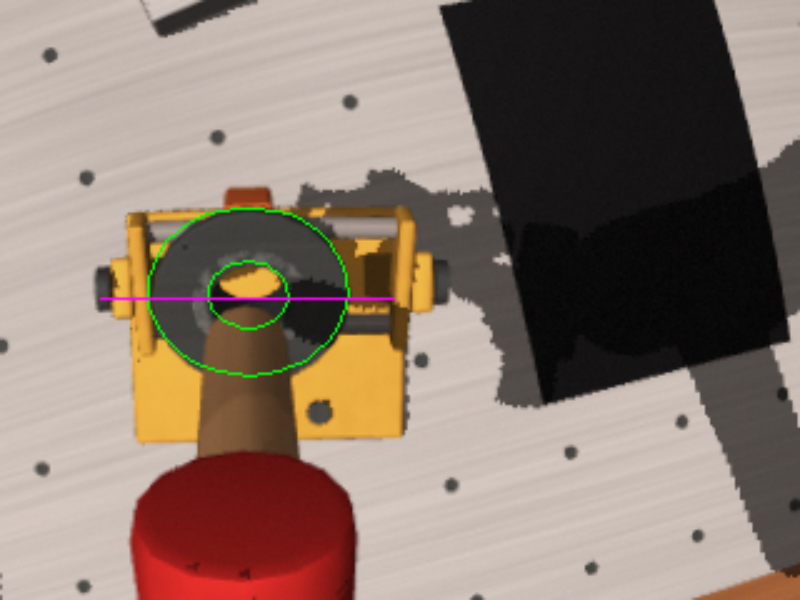

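w2: the predicted ring (green) lies on the real one within about 2 px of the 2.5x crop, with the bore at (251,290). The handle's tip at (249,310) is laterally in line with it. Next I'll find the lean from the tip and work out the path.

```bash
cat > path.py <<'E'
from h import *
AZ=-16.; az=R.from_euler('z',AZ,degrees=True).as_matrix()
C=np.array([.592,.2155,.179]); TILT=30.
ax=lambda t:az@[-np.sin(np.radians(t)),0,np.cos(np.radians(t))]
HZ=.0125 # head above TCP
def tcp_for(tip,lean): return tip+.148*ax(lean)-[0,0,HZ]
E
python3 - <<'E'
from path import *
s=read_state();head=s['ee_pos']+[0,0,HZ]
th=np.linspace(0,6.28,60)[:,None]
for l in(18,20,22,24,26):
    z=ax(l);y=az@[0,1,0];x=np.cross(y,z);t=head-.148*z
    q=wproj(t+.011*(np.cos(th)*x+np.sin(th)*y),s);q2=(q-[220,20])*2.5
    print(l,'tip',t.round(4),'top row',q2[:,1].min().round(1),'cols',q2[:,0].min().round(1),q2[:,0].max().round(1))
for l,d in((21,.01),(21,-.005),(21,-.012),(30,-.012),(30,-.06),(30,-.13)): 
    print('lean',l,'tip at',d);units(tcp_for(C+d*ax(TILT),l),AZ,s)
E
```

```text
18 tip [0.5755 0.219  0.227 ] top row 324.0 cols 212.8 288.1
20 tip [0.5802 0.2177 0.2287] top row 307.9 cols 212.4 288.4
22 tip [0.5848 0.2163 0.2305] top row 291.8 cols 212.0 288.7
24 tip [0.5894 0.215  0.2326] top row 275.7 cols 211.6 289.0
26 tip [0.5939 0.2137 0.2347] top row 259.6 cols 211.1 289.4
lean 21 tip at 0.01
now [0.5315 0.2316 0.3553] az -16.09 -> units [ 0.113 -0.03   1.048] spin -0.02
lean 21 tip at -0.005
now [0.5315 0.2316 0.3553] az -16.09 -> units [ 0.301 -0.03   1.373] spin -0.02
lean 21 tip at -0.012
now [0.5315 0.2316 0.3553] az -16.09 -> units [ 0.388 -0.03   1.525] spin -0.02
lean 30 tip at -0.012
now [0.5315 0.2316 0.3553] az -16.09 -> units [-0.136 -0.029  1.775] spin -0.02
lean 30 tip at -0.06
now [0.5315 0.2316 0.3553] az -16.09 -> units [ 0.464 -0.031  2.814] spin -0.02
lean 30 tip at -0.13
now [0.5315 0.2316 0.3553] az -16.09 -> units [ 1.339 -0.032  4.329] spin -0.02
```

Request:
{"api": "carry_out", "payload": {"plan": [0.1, -0.03, 0.5, 0, 20, 0.17, -0.03, 1.05, 0, 20, 0.17, -0.03, 1.05, 0, 20, 0.25, -0.03, 1.2, 0, 20, 0.31, -0.03, 1.3, 0, 20, 0.37, -0.03, 1.4, 0, 20, 0.37, -0.03, 1.4, 0, 20]}}

```text
clock: 6.6
ee_pos: [0.5464, 0.2312, 0.3082]
ee_rot: [-3.106, 0.436, -0.01]
wrist_force: [-15.2, 0.5, 28.2]
opening: 0.0332
```

```bash
python3 - <<'E'
from path import *
s=read_state();print(s['clock'],s['ee_pos'].round(4),s['wrist_force'].round(2),s['ft_torque'].round(2));im=cv2.cvtColor(snapshot('wrist'),cv2.COLOR_RGB2BGR)
side=cv2.cvtColor(snapshot('side'),cv2.COLOR_RGB2BGR)
a=cv2.resize(im[60:220,250:390],(525,600));b=cv2.resize(side[270:410,300:364],(275,600));cv2.imwrite('pics/w3.png',np.hstack([a,b]))
for l,d in((30,-.012),(30,-.06),(30,-.13)): 
    print('lean',l,'tip at',d);units(tcp_for(C+d*ax(TILT),l),AZ,s)
E
```

```text
6.6 [0.5464 0.2312 0.3082] [-15.16   0.53  28.24] [-0.14  2.78 -0.04]
lean 30 tip at -0.012
now [0.5464 0.2312 0.3082] az -15.97 -> units [-0.499  0.065  0.596] spin 0.01
lean 30 tip at -0.06
now [0.5464 0.2312 0.3082] az -15.97 -> units [0.095 0.072 1.638] spin 0.01
lean 30 tip at -0.13
now [0.5464 0.2312 0.3082] az -15.97 -> units [0.962 0.081 3.159] spin 0.01
```

View pics/w3.png

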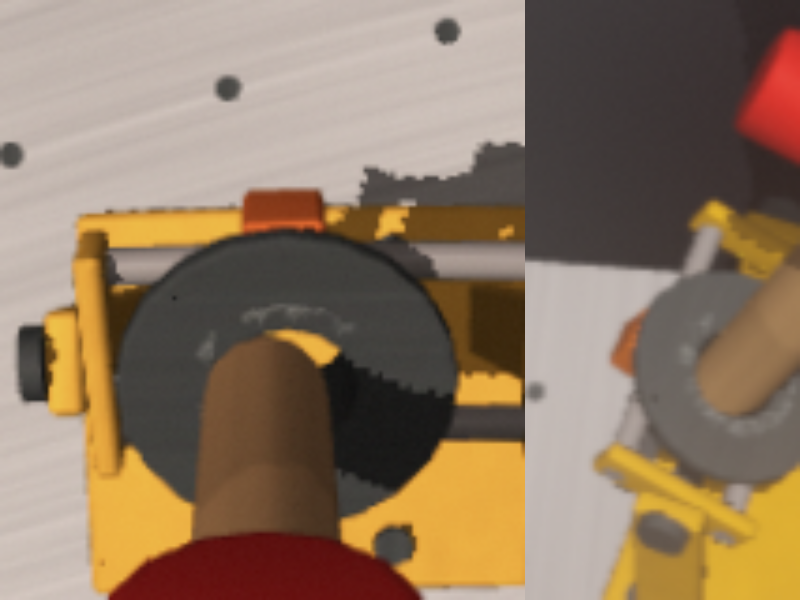

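w3: the tip is resting on the flange. Its centre is at column 267 against 288 for the bore at 4.9 px/mm, so it is about 4 mm to the left. I'll back off and shift +y.

Request:
{"api": "carry_out", "payload": {"plan": [-0.1, 0, -0.4, 0, 20, -0.1, 0.1, -0.4, 0, 20, -0.1, 0.1, -0.4, 0, 20, -0.1, 0.1, -0.4, 0, 20]}}

```text
clock: 7.2
ee_pos: [0.5407, 0.2265, 0.3139]
ee_rot: [3.11, -0.439, -0.003]
wrist_force: [1.0, 0.5, -3.3]
opening: 0.0328
```

```bash
python3 - <<'E'
from path import *
s=read_state();print(s['clock'],s['ee_pos'].round(4),s['wrist_force'].round(2),s['ft_torque'].round(2));im=cv2.cvtColor(snapshot('wrist'),cv2.COLOR_RGB2BGR)
q=np.vstack([wproj([C],s),wproj(C+.0135*np.array([np.cos(t)*np.cross(az@[0,1,0],ax(TILT))+np.sin(t)*(az@[0,1,0]) for t in np.linspace(0,6.28,40)]),s)])
im=cv2.resize(im[60:220,250:450],(750,600),interpolation=cv2.INTER_CUBIC)
cv2.polylines(im,[((q[1:]-[250,60]+.5)*3.75).round().astype(np.int32)],True,(0,255,0),1)
cv2.imwrite('pics/w4.png',im)
head=s['ee_pos']+[0,0,HZ]; print([((wproj([head-.148*ax(l)],s)[0]-[250,60])*3.75).round(1) for l in(18,20,22)])
E
```

```text
7.2 [0.5407 0.2265 0.3139] [ 0.98  0.47 -3.28] [0.04 0.01 0.03]
[array([262.7, 387. ]), array([262.6, 362.9]), array([262.6, 338.8])]
```

View pics/w4.png

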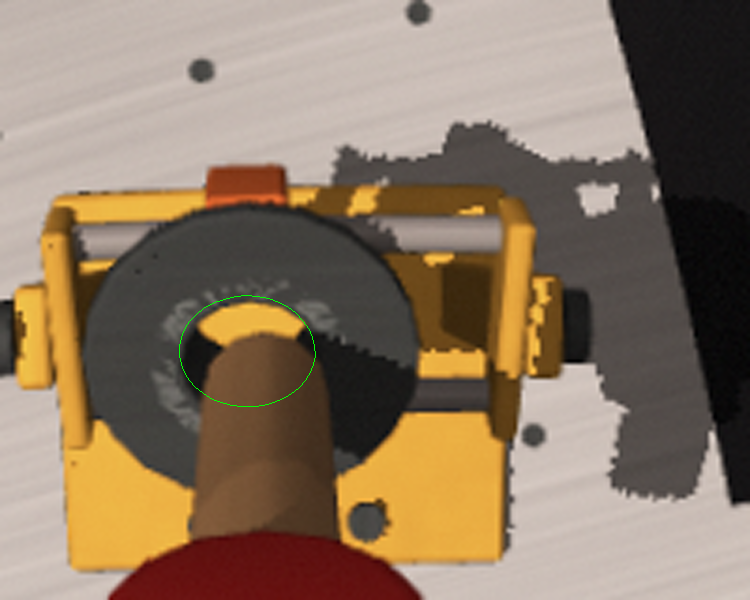

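w4: the bore centre is at (250,355), matching the prediction within 3–4 px. The tip is at column 264, so it now needs -3 mm in y.

```bash
cat > go.py <<'E'
from path import *
s=read_state();head=s['ee_pos']+[0,0,HZ]
C=C+np.array([-.0007,0,0]); th=np.linspace(0,6.28,60)[:,None]
for l in(16,18,20,22):
    z=ax(l);y=az@[0,1,0];x=np.cross(y,z);t=head-.148*z
    q=(wproj(t+.011*(np.cos(th)*x+np.sin(th)*y),s)-[250,60])*3.75
    print(l,'top row',q[:,1].min().round(1),'cols',q[:,0].min().round(1),q[:,0].max().round(1))
    for d in(.006,0,-.008): units(tcp_for(C+d*ax(TILT),l),AZ,s)
E
python3 go.py
```

```text
16 top row 359.0 cols 206.8 318.9
now [0.5408 0.2266 0.314 ] az -16.04 -> units [ 0.196 -0.082  0.001] spin -0.01
now [0.5408 0.2266 0.314 ] az -16.04 -> units [ 0.272 -0.082  0.131] spin -0.01
now [0.5408 0.2266 0.314 ] az -16.04 -> units [ 0.372 -0.082  0.304] spin -0.01
18 top row 334.9 cols 206.3 319.3
now [0.5408 0.2266 0.314 ] az -16.04 -> units [ 0.073 -0.082  0.039] spin -0.01
now [0.5408 0.2266 0.314 ] az -16.04 -> units [ 0.148 -0.082  0.169] spin -0.01
now [0.5408 0.2266 0.314 ] az -16.04 -> units [ 0.248 -0.082  0.342] spin -0.01
20 top row 310.7 cols 205.8 319.8
now [0.5408 0.2266 0.314 ] az -16.04 -> units [-0.049 -0.082  0.081] spin -0.01
now [0.5408 0.2266 0.314 ] az -16.04 -> units [ 0.026 -0.082  0.211] spin -0.01
now [0.5408 0.2266 0.314 ] az -16.04 -> units [ 0.126 -0.082  0.384] spin -0.01
22 top row 286.6 cols 205.2 320.3
now [0.5408 0.2266 0.314 ] az -16.04 -> units [-0.17  -0.082  0.128] spin -0.01
now [0.5408 0.2266 0.314 ] az -16.04 -> units [-0.094 -0.082  0.257] spin -0.01
now [0.5408 0.2266 0.314 ] az -16.04 -> units [ 0.006 -0.082  0.43 ] spin -0.01
```

Request:
{"api": "carry_out", "payload": {"plan": [0.07, -0.08, 0.03, 0, 20, 0.07, -0.08, 0.03, 0, 20, 0.11, -0.08, 0.1, 0, 20, 0.16, -0.08, 0.17, 0, 20, 0.2, -0.08, 0.24, 0, 20, 0.22, -0.08, 0.29, 0, 20, 0.22, -0.08, 0.29, 0, 20]}}

```text
clock: 8.12
ee_pos: [0.5492, 0.2285, 0.3101]
ee_rot: [-3.109, 0.436, -0.003]
wrist_force: [-16.2, -0.3, 25.1]
opening: 0.0332
```

```bash
python3 - <<'E'
from path import *
s=read_state();print(s['clock'],s['ee_pos'].round(4),s['wrist_force'].round(2),s['ft_torque'].round(2))
C=C+np.array([-.0007,0,0])
for l,d in((18,-.006),(30,-.008),(30,-.012),(32,-.012)):print(l,d);units(tcp_for(C+d*ax(TILT),l),AZ,s)
E
```

```text
8.125 [0.5492 0.2285 0.3101] [-16.17  -0.29  25.06] [-0.39  3.09 -0.17]
18 -0.006
now [0.5492 0.2285 0.3101] az -15.98 -> units [0.032 0.023 0.2  ] spin 0.0
30 -0.008
now [0.5492 0.2285 0.3101] az -15.98 -> units [-0.65   0.024  0.557] spin 0.0
30 -0.012
now [0.5492 0.2285 0.3101] az -15.98 -> units [-0.6    0.024  0.644] spin 0.0
32 -0.012
now [0.5492 0.2285 0.3101] az -15.98 -> units [-0.711  0.024  0.71 ] spin 0.0
```

The contact force (-16,25) is along the face normal, and the tip is about 3 mm too far towards +x. I'll unload and re-measure the tip numerically.

Request:
{"api": "carry_out", "payload": {"plan": [-0.08, 0, -0.4, 0, 20, -0.08, 0, -0.4, 0, 20, -0.08, 0, -0.4, 0, 20]}}

```text
clock: 8.5
ee_pos: [0.5472, 0.2282, 0.3187]
ee_rot: [3.11, -0.438, -0.001]
wrist_force: [-0.3, 0.5, -3.2]
opening: 0.0334
```

```bash
cat > tip.py <<'E'
from path import *
def look(f):
    s=read_state();print(s['clock'],s['ee_pos'].round(4),s['wrist_force'].round(2))
    im=cv2.cvtColor(snapshot('wrist'),cv2.COLOR_RGB2BGR);cv2.imwrite('pics/'+f,im)
    head=s['ee_pos']+[0,0,HZ];th=np.linspace(0,6.28,60)[:,None];y=az@[0,1,0]
    h=cv2.cvtColor(im,cv2.COLOR_BGR2HSV)
    print('col320 rows130-170 HSV',[tuple(map(int,v)) for v in h[130:170:1,320]])
    for l in(10,12,14,16,18,20):
        z=ax(l);x=np.cross(y,z);t=head-.148*z
        q=wproj(t+.011*(np.cos(th)*x+np.sin(th)*y),s);print(l,'tip top row',q[:,1].min().round(1),'ctr col',q[:,0].mean().round(1))
    z=ax(TILT);x=np.cross(y,z);q=wproj(C+.0135*(np.cos(th)*x+np.sin(th)*y),s);print('bore rows',q[:,1].min(),q[:,1].max(),'cols',q[:,0].min(),q[:,0].max())
    return s
E
python3 -c "
from tip import *
look('w5raw.png')"
```

```text
8.5 [0.5472 0.2282 0.3187] [-0.26  0.45 -3.18]
col320 rows130-170 HSV [(24, 19, 66), (30, 12, 64), (12, 20, 65), (20, 23, 66), (23, 16, 65), (12, 20, 64), (23, 16, 65), (23, 16, 65), (30, 16, 63), (20, 11, 68), (15, 22, 71), (15, 20, 78), (19, 20, 100), (23, 22, 103), (21, 25, 101), (21, 20, 89), (18, 17, 73), (18, 21, 61), (18, 177, 203), (18, 183, 189), (15, 156, 119), (14, 139, 108), (13, 138, 109), (13, 137, 108), (13, 139, 108), (14, 140, 106), (14, 139, 108), (14, 138, 107), (14, 140, 106), (14, 139, 108), (13, 141, 107), (14, 138, 105), (14, 138, 105), (14, 137, 104), (14, 140, 104), (14, 138, 105), (14, 142, 104), (14, 140, 104), (14, 143, 102), (14, 141, 103)]
10 tip top row 175.2 ctr col 320.2
12 tip top row 168.8 ctr col 320.2
14 tip top row 162.3 ctr col 320.2
16 tip top row 155.9 ctr col 320.2
18 tip top row 149.5 ctr col 320.2
20 tip top row 143.0 ctr col 320.2
bore rows 145.9643049941797 174.65244276907072 cols 302.2962208884026 337.8023495297871
```

```bash
python3 - <<'E'
from path import *
im=cv2.imread('pics/w5raw.png')
a=cv2.resize(im[120:220,280:365],(510,600),interpolation=cv2.INTER_CUBIC)
b=cv2.cvtColor(snapshot('side'),cv2.COLOR_RGB2BGR)[310:410,305:403];t=cv2.cvtColor(snapshot('top'),cv2.COLOR_RGB2BGR)[215:315,170:268]
cv2.imwrite('pics/w5s.png',b)
cv2.imwrite('pics/w5.png',np.hstack([a,np.vstack([cv2.resize(b,(290,300),interpolation=cv2.INTER_CUBIC),cv2.resize(t,(290,300),interpolation=cv2.INTER_CUBIC)])]))
E
```

```text
(no output)
```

View pics/w5.png

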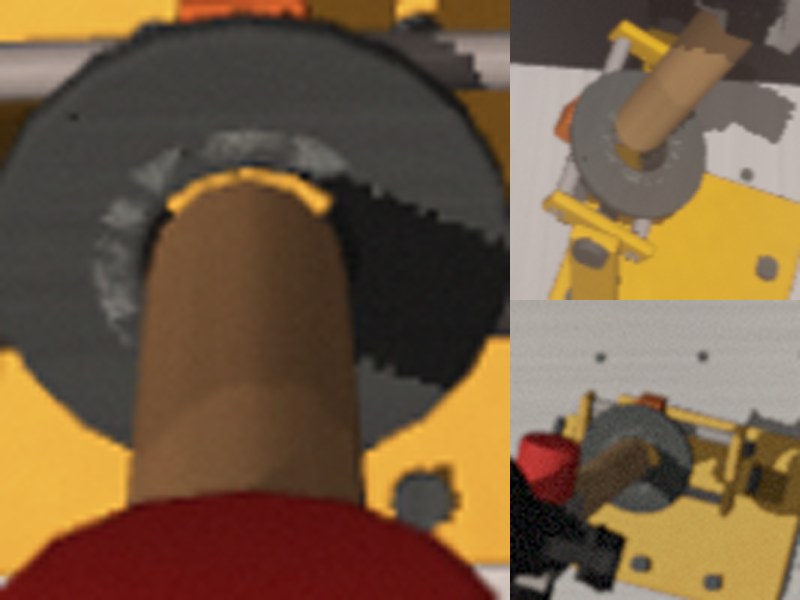

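w5: laterally the tip (column 247) is centred on the bore (249), and lean is the remaining question. I'll compare the modelled tip with both views to check the depth.

```bash
python3 - <<'E'
from path import *
s=read_state();print(s['ee_pos'])
th=np.linspace(0,6.28,90)[:,None];y=az@[0,1,0]
def circ(c,t,r):
    z=ax(t);x=np.cross(y,z);return c+r*(np.cos(th)*x+np.sin(th)*y)
for hz in(.006,.0095,.0125,.016,.02):
  for l in(16,18,20):
    head=s['ee_pos']+[0,0,hz];t=head-.148*ax(l);q=proj('side',circ(t,l,.011));w=wproj(circ(t,l,.011),s);h=proj('side',circ(head-.135*ax(l),l,.012))
    print(hz,l,'side tip rows',q[:,1].max().round(1),'cols',q[:,0].min().round(1),q[:,0].max().round(1),'wrist top',w[:,1].min().round(1))
q=proj('side',circ(C+[-.0007,0,0],TILT,.0135));print('bore side pred rows',q[:,1].min(),q[:,1].max(),'cols',q[:,0].min(),q[:,0].max(),'obs 347.3 368.3, 339.2 358.2')
w=wproj(circ(C+[-.0007,0,0],TILT,.0135),s);print('wrist bore top',w[:,1].min(),'obs',120+168/6-.5)
E
```

```text
[0.54701477 0.22816813 0.31842141]
0.006 16 side tip rows 364.4 cols 344.3 360.3 wrist top 155.0
0.006 18 side tip rows 362.7 cols 340.8 356.7 wrist top 148.7
0.006 20 side tip rows 360.9 cols 337.4 353.1 wrist top 142.4
0.0095 16 side tip rows 363.1 cols 344.3 360.4 wrist top 155.4
0.0095 18 side tip rows 361.4 cols 340.9 356.8 wrist top 149.0
0.0095 20 side tip rows 359.6 cols 337.5 353.2 wrist top 142.7
0.0125 16 side tip rows 362.0 cols 344.4 360.5 wrist top 155.7
0.0125 18 side tip rows 360.2 cols 340.9 356.9 wrist top 149.3
0.0125 20 side tip rows 358.4 cols 337.5 353.3 wrist top 142.9
0.016 16 side tip rows 360.7 cols 344.4 360.6 wrist top 156.2
0.016 18 side tip rows 358.9 cols 340.9 357.0 wrist top 149.7
0.016 20 side tip rows 357.1 cols 337.5 353.4 wrist top 143.1
0.02 16 side tip rows 359.1 cols 344.5 360.7 wrist top 156.7
0.02 18 side tip rows 357.3 cols 341.0 357.1 wrist top 150.1
0.02 20 side tip rows 355.5 cols 337.5 353.5 wrist top 143.4
bore side pred rows 346.3964368731672 366.54704238430975 cols 339.5130650512547 357.23770553835635 obs 347.3 368.3, 339.2 358.2
wrist bore top 146.49517552891115 obs 147.5
```

```bash
sed -i "s/^C=.*/C=np.array([.5905,.2155,.1775]); TILT=30./;s/^AZ=-16.; az/AZ=-16.; az/" path.py; sed -i "s/; TILT=30.; TILT/; TILT/" path.py; python3 - <<'E'
from path import *
s=read_state()
th=np.linspace(0,6.28,90)[:,None];y=az@[0,1,0];x=np.cross(y,ax(TILT))
q=proj('side',C+.0135*(np.cos(th)*x+np.sin(th)*y));print('side',q.min(0),q.max(0)); print('wrist top',wproj(C+.0135*(np.cos(th)*x+np.sin(th)*y),s)[:,1].min())
for d in(.006,.003,0,-.003,-.006):units(tcp_for(C+d*ax(TILT)-.0007*x,18),AZ,s)
E
```

```text
side [340.10520436 347.02122871] [357.79101322 367.15012941]
wrist top 147.39904354263237
now [0.547  0.2282 0.3184] az -16.04 -> units [-0.101  0.005  0.196] spin -0.01
now [0.547  0.2282 0.3184] az -16.04 -> units [-0.063  0.005  0.261] spin -0.01
now [0.547  0.2282 0.3184] az -16.04 -> units [-0.026  0.004  0.325] spin -0.01
now [0.547  0.2282 0.3184] az -16.04 -> units [0.012 0.004 0.39 ] spin -0.01
now [0.547  0.2282 0.3184] az -16.04 -> units [0.05  0.004 0.455] spin -0.01
```

Request:
{"api": "carry_out", "payload": {"plan": [-0.12, 0, 0.15, 0, 20, -0.12, 0, 0.15, 0, 20, -0.1, 0, 0.2, 0, 20, -0.06, 0, 0.26, 0, 20, -0.03, 0, 0.33, 0, 20, 0.01, 0, 0.39, 0, 20, 0.05, 0, 0.46, 0, 20, 0.05, 0, 0.46, 0, 20]}}

```text
clock: 9.65
ee_pos: [0.5489, 0.2278, 0.3007]
ee_rot: [3.111, -0.438, -0.002]
wrist_force: [-1.0, -0.1, -2.4]
opening: 0.0328
```

The tip is in the mouth with no contact force. Next I'll swing the head back about the mouth, so the mallet turns in the grip to the collar's tilt, and feed in along the axis.

```bash
python3 - <<'E'
from path import *
s=read_state();print(s['wrist_force'].round(1))
for l,d in((18,-.006),(22,-.008),(26,-.009),(30,-.010),(32,-.011),(30,-.03),(30,-.06),(30,-.09),(30,-.12),(30,-.13)):print(l,d);units(tcp_for(C+d*ax(TILT),l),AZ,s)
E
```

```text
[-1.  -0.1 -2.4]
18 -0.006
now [0.5489 0.2278 0.3007] az -16.03 -> units [0.017 0.009 0.004] spin -0.01
22 -0.008
now [0.5489 0.2278 0.3007] az -16.03 -> units [-0.2    0.009  0.136] spin -0.01
26 -0.009
now [0.5489 0.2278 0.3007] az -16.03 -> units [-0.424  0.009  0.263] spin -0.01
30 -0.01
now [0.5489 0.2278 0.3007] az -16.03 -> units [-0.639  0.009  0.406] spin -0.01
32 -0.011
now [0.5489 0.2278 0.3007] az -16.03 -> units [-0.737  0.009  0.495] spin -0.01
30 -0.03
now [0.5489 0.2278 0.3007] az -16.03 -> units [-0.388  0.009  0.839] spin -0.01
30 -0.06
now [0.5489 0.2278 0.3007] az -16.03 -> units [-0.013  0.008  1.488] spin -0.01
30 -0.09
now [0.5489 0.2278 0.3007] az -16.03 -> units [0.363 0.008 2.137] spin -0.01
30 -0.12
now [0.5489 0.2278 0.3007] az -16.03 -> units [0.739 0.007 2.786] spin -0.01
30 -0.13
now [0.5489 0.2278 0.3007] az -16.03 -> units [0.864 0.007 3.003] spin -0.01
```

Request:
{"api": "carry_out", "payload": {"plan": [-0.1, 0.01, 0.07, 0, 20, -0.2, 0.01, 0.13, 0, 20, -0.31, 0.01, 0.2, 0, 20, -0.42, 0.01, 0.26, 0, 20, -0.53, 0.01, 0.33, 0, 20, -0.64, 0.01, 0.41, 0, 20, -0.7, 0.01, 0.45, 0, 20, -0.7, 0.01, 0.45, 0, 20]}}

```text
clock: 10.65
ee_pos: [0.5218, 0.2354, 0.2834]
ee_rot: [-3.111, 0.437, 0.0]
wrist_force: [0.6, 0.3, 4.5]
opening: 0.0335
```

```bash
python3 -c "
from tip import *
s=look('w6raw.png');print(s['ft_torque'])
sd=cv2.cvtColor(snapshot('side'),cv2.COLOR_RGB2BGR);cv2.imwrite('pics/s6raw.png',sd)" | grep -v col320
```

```text
10.65 [0.5218 0.2354 0.2834] [0.59 0.31 4.52]
10 tip top row 175.3 ctr col 320.3
12 tip top row 168.9 ctr col 320.3
14 tip top row 162.4 ctr col 320.3
16 tip top row 156.0 ctr col 320.3
18 tip top row 149.5 ctr col 320.3
20 tip top row 143.1 ctr col 320.3
bore rows 110.89512753345288 145.5340568458663 cols 300.1428628566072 340.93859025729256
[-0.25600762 -0.62121033 -0.0602028 ]
```

```bash
python3 - <<'E'
from path import *
im=cv2.imread('pics/w6raw.png');b=cv2.imread('pics/s6raw.png')
cv2.imwrite('pics/w6.png',np.hstack([cv2.resize(im[70:220,265:375],(440,600)),cv2.resize(b[260:410,300:390],(360,600))]))
E
```

```text
(no output)
```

View pics/w6.png

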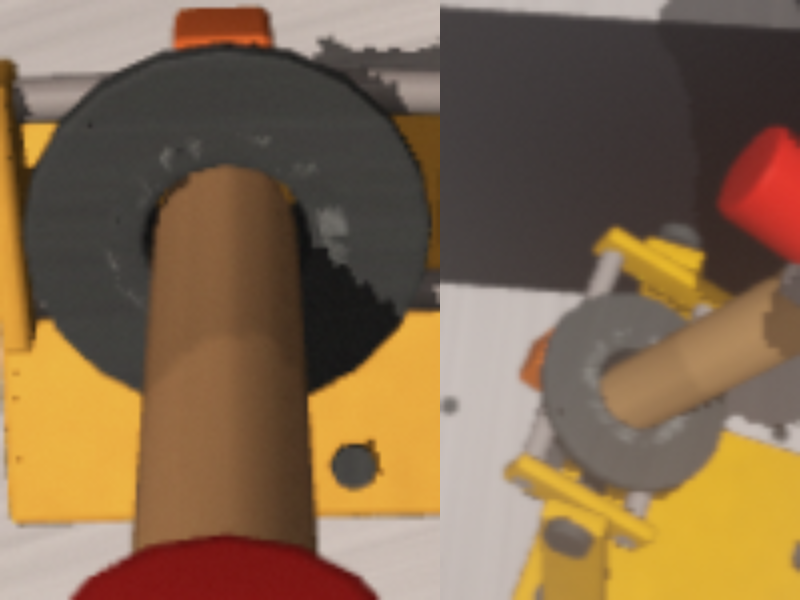

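w6: the handle is in the bore, up against the +x rim, and tilted with the ring. Now feeding in along the axis.

Request:
{"api": "carry_out", "payload": {"plan": [0.1, 0, 0.13, 0, 20, 0.2, 0, 0.26, 0, 20, 0.31, 0, 0.39, 0, 20, 0.43, 0, 0.6, 0, 20, 0.56, 0, 0.82, 0, 20, 0.69, 0, 1.04, 0, 20, 0.69, 0, 1.04, 0, 20]}}

```text
clock: 11.62
ee_pos: [0.5482, 0.227, 0.2392]
ee_rot: [3.109, -0.438, -0.004]
wrist_force: [-1.9, 1.0, -6.7]
opening: 0.0333
```

```bash
python3 - <<'E'
from path import *
s=read_state();print(s['clock'],s['wrist_force'].round(1),s['ft_torque'].round(2))
h=s['ee_pos']+[0,0,HZ];v=h-C;print('line from mouth to head: dist',np.linalg.norm(v),'tilt',np.degrees(np.arccos(v[2]/np.linalg.norm(v))),'az',np.degrees(np.arctan2(v[1],v[0])))
for l,d in((30,-.06),(30,-.09),(30,-.12),(30,-.13)):print(l,d);units(tcp_for(C+d*ax(TILT),l),AZ,s)
E
```

```text
11.625 [-1.9  1.  -6.7] [0.13 0.64 0.01]
line from mouth to head: dist 0.08621980420742235 tilt 30.5723168140373 az 164.81622385729253
30 -0.06
now [0.5482 0.227  0.2392] az -16.05 -> units [-0.004 -0.016 -0.049] spin -0.01
30 -0.09
now [0.5482 0.227  0.2392] az -16.05 -> units [ 0.373 -0.017  0.599] spin -0.01
30 -0.12
now [0.5482 0.227  0.2392] az -16.05 -> units [ 0.749 -0.019  1.248] spin -0.01
30 -0.13
now [0.5482 0.227  0.2392] az -16.05 -> units [ 0.875 -0.019  1.464] spin -0.01
```

Request:
{"api": "carry_out", "payload": {"plan": [0.12, -0.01, 0.22, 0, 20, 0.25, -0.01, 0.43, 0, 20, 0.37, -0.01, 0.65, 0, 20, 0.5, -0.01, 0.86, 0, 20, 0.62, -0.01, 1.07, 0, 20, 0.75, -0.01, 1.29, 0, 20, 0.75, -0.01, 1.29, 0, 20]}}

```text
clock: 12.5
ee_pos: [0.5767, 0.2193, 0.1882]
ee_rot: [3.109, -0.438, -0.005]
wrist_force: [-3.6, -0.3, -7.3]
opening: 0.0332
```

```bash
cat > chk.py <<'E'
from path import *
s=read_state();print(s['clock'],s['ee_pos'].round(4),s['wrist_force'].round(1),s['ft_torque'].round(2))
h=s['ee_pos']+[0,0,HZ];v=h-C;print('mouth->head along axis',v@ax(TILT),'ring x',v@np.cross(az@[0,1,0],ax(TILT)),'ring y',v@(az@[0,1,0]))
for l,d in((30,-.12),(30,-.13)):print(l,d);units(tcp_for(C+d*ax(TILT),l),AZ,s)
E
python3 chk.py
```

```text
12.5 [0.5767 0.2193 0.1882] [-3.6 -0.3 -7.3] [ 0.11  0.72 -0.06]
mouth->head along axis 0.027274400956409185 ring x -0.0007940535751731264 ring y -0.0001934780935296424
30 -0.12
now [0.5767 0.2193 0.1882] az -16.03 -> units [ 0.008 -0.005 -0.026] spin -0.01
30 -0.13
now [0.5767 0.2193 0.1882] az -16.03 -> units [ 0.134 -0.005  0.19 ] spin -0.01
```

Request:
{"api": "carry_out", "payload": {"plan": [0.05, 0, 0.08, 0, 20, 0.09, 0, 0.14, 0, 20, 0.13, 0, 0.2, 0, 20, 0.16, 0, 0.25, 0, 20, 0.19, 0, 0.3, 0, 20, 0.19, 0, 0.3, 0, 20]}}

```text
clock: 13.25
ee_pos: [0.5833, 0.2186, 0.1843]
ee_rot: [-3.11, 0.436, 0.003]
wrist_force: [-25.2, -1.4, 26.1]
opening: 0.0334
```

```bash
python3 chk.py
```

```text
13.25 [0.5833 0.2186 0.1843] [-25.2  -1.4  26.1] [-0.    4.27  0.16]
mouth->head along axis 0.020542529192313124 ring x 0.002927995134991815 ring y 0.0009903906621085952
30 -0.12
now [0.5833 0.2186 0.1843] az -15.96 -> units [-0.157  0.025 -0.125] spin 0.01
30 -0.13
now [0.5833 0.2186 0.1843] az -15.96 -> units [-0.031  0.025  0.092] spin 0.01
```

Contact force is 36 N at about 20 mm along the axis, where home is 18 mm. The head is on or almost on the ring. I'll ease off, let go with a small opening to keep clear of the frame, lift and look.

Request:
{"api": "carry_out", "payload": {"plan": [-0.1, 0, -0.13, 0, 20, -0.1, 0, -0.13, 0, 20, -0.1, 0, -0.13, 0, 41, -0.1, 0, -0.13, 0, 41, -0.1, 0, -0.13, 0, 41, -0.1, 0, -0.13, 0, 41]}}

```text
clock: 14.0
ee_pos: [0.5814, 0.2185, 0.1834]
ee_rot: [-3.111, 0.438, -0.001]
wrist_force: [0.8, -0.6, 0.6]
opening: 0.041
```

```bash
python3 chk.py; python3 - <<'E'
from h import *
cv2.imwrite('pics/s7raw.png',cv2.cvtColor(snapshot('side'),cv2.COLOR_RGB2BGR))
E
```

```text
14.0 [0.5814 0.2185 0.1834] [ 0.8 -0.6  0.6] [-0.   -0.01 -0.01]
mouth->head along axis 0.020733408625052126 ring x 0.000923720380500688 ring y 0.00040610232109454655
30 -0.12
now [0.5814 0.2185 0.1834] az -16.04 -> units [-0.111  0.01  -0.146] spin -0.01
30 -0.13
now [0.5814 0.2185 0.1834] az -16.04 -> units [0.014 0.01  0.071] spin -0.01
```

Request:
{"api": "carry_out", "payload": {"plan": [0, 0, -0.3, 0, 41, 0, 0, -0.8, 0, 41, 0, 0, -1.6, 0, 41, -0.3, 0, -2.4, 0, 41, -0.6, 0, -2.7, 0, 41, -0.6, 0, -2.7, 0, 41]}}

```text
clock: 14.8
ee_pos: [0.5579, 0.2259, 0.2931]
ee_rot: [-3.11, 0.437, -0.004]
wrist_force: [0.0, 0.2, -1.0]
opening: 0.0409
```

```bash
python3 - <<'E'
from path import *
s=read_state();print(s['clock'],s['ee_pos'].round(4),s['wrist_force'].round(1))
im=cv2.cvtColor(snapshot('wrist'),cv2.COLOR_RGB2BGR);b=cv2.cvtColor(snapshot('side'),cv2.COLOR_RGB2BGR);t=cv2.cvtColor(snapshot('top'),cv2.COLOR_RGB2BGR)
cv2.imwrite('pics/w8raw.png',im);cv2.imwrite('pics/s8raw.png',b);cv2.imwrite('pics/t8raw.png',t)
cv2.imwrite('pics/w8.png',np.hstack([cv2.resize(im[80:320,230:410],(450,600)),cv2.resize(b[290:410,300:370],(350,600),interpolation=cv2.INTER_CUBIC)]))
E
```

```text
14.8 [0.5579 0.2259 0.2931] [ 0.   0.2 -1. ]
```

View pics/w8.png

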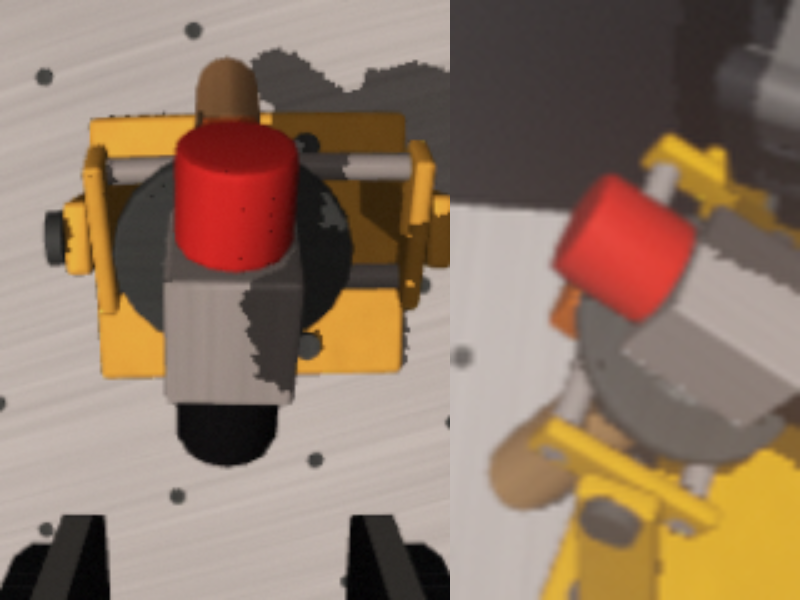

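w8: the mallet is seated in the collar with the steel block flush or nearly flush on the flange and the handle out below. To be sure it is fully home I'll press on top of the head along the bore with shut fingers.

```bash
cat > pr.py <<'E'
from path import *
s=read_state();print(s['clock'],s['ee_pos'].round(4),s['wrist_force'].round(1),s['opening'])
tx=az@[1,0,0]
e=s['ee_pos']+.011*tx;v=e-C;print('finger edge: along axis',(v@ax(TILT)).round(4),'ring x',(v@np.cross(az@[0,1,0],ax(TILT))).round(4))
for d in(.056,.04,.036,.033):units(C+d*ax(TILT)-.011*tx,AZ,s)
E
python3 pr.py
```

```text
14.95 [0.5575 0.2251 0.2898] [-0.1 -0.4  0.5] 0.04118933047890229
finger edge: along axis 0.109 ring x 0.0359
now [0.5575 0.2251 0.2898] az -16.02 -> units [-1.120e-01  1.000e-03  1.596e+00] spin -0.0
now [0.5575 0.2251 0.2898] az -16.02 -> units [8.900e-02 1.000e-03 1.942e+00] spin -0.0
now [0.5575 0.2251 0.2898] az -16.02 -> units [1.390e-01 1.000e-03 2.028e+00] spin -0.0
now [0.5575 0.2251 0.2898] az -16.02 -> units [1.760e-01 1.000e-03 2.093e+00] spin -0.0
```

Request:
{"api": "carry_out", "payload": {"plan": [-0.11, 0, 0.4, 0, 0, -0.11, 0, 0.9, 0, 0, -0.11, 0, 1.3, 0, 0, -0.11, 0, 1.6, 0, 0, -0.11, 0, 1.6, 0, 0, 0, 0, 1.79, 0, 0, 0.05, 0, 1.88, 0, 0, 0.09, 0, 1.94, 0, 0, 0.12, 0, 1.99, 0, 0, 0.12, 0, 1.99, 0, 0]}}

```text
clock: 16.2
ee_pos: [0.5626, 0.2239, 0.2116]
ee_rot: [3.111, -0.438, -0.0]
wrist_force: [-0.2, -0.6, -0.2]
opening: 0.0001
```

```bash
python3 pr.py
```

```text
16.2 [0.5626 0.2239 0.2116] [-0.2 -0.6 -0.2] 9.418594553030789e-05
finger edge: along axis 0.0386 ring x 0.0014
now [0.5626 0.2239 0.2116] az -16.03 -> units [-0.247  0.01  -0.359] spin -0.01
now [0.5626 0.2239 0.2116] az -16.03 -> units [-0.047  0.01  -0.013] spin -0.01
now [0.5626 0.2239 0.2116] az -16.03 -> units [0.003 0.01  0.074] spin -0.01
now [0.5626 0.2239 0.2116] az -16.03 -> units [0.04  0.01  0.139] spin -0.01
```

Request:
{"api": "carry_out", "payload": {"plan": [0.03, 0, 0.05, 0, 0, 0.05, 0, 0.09, 0, 0, 0.08, 0, 0.14, 0, 0, 0.08, 0, 0.14, 0, 0]}}

```text
clock: 16.7
ee_pos: [0.5642, 0.224, 0.2095]
ee_rot: [-3.11, 0.437, 0.003]
wrist_force: [-14.1, -1.0, 18.8]
opening: -0.0
```

```bash
python3 pr.py
```

```text
16.7 [0.5642 0.224  0.2095] [-14.1  -1.   18.8] -1.0630019030129715e-06
finger edge: along axis 0.036 ring x 0.0016
now [0.5642 0.224  0.2095] az -15.98 -> units [-0.286  0.022 -0.412] spin 0.0
now [0.5642 0.224  0.2095] az -15.98 -> units [-0.085  0.022 -0.066] spin 0.0
now [0.5642 0.224  0.2095] az -15.98 -> units [-0.035  0.023  0.02 ] spin 0.0
now [0.5642 0.224  0.2095] az -15.98 -> units [0.002 0.023 0.085] spin 0.0
```

Contact is at 36.0 mm along the axis, exactly home, with 23 N. I'll press a bit more to see whether it gives.

Request:
{"api": "carry_out", "payload": {"plan": [0.03, 0, 0.05, 0, 0, 0.05, 0, 0.09, 0, 0, 0.05, 0, 0.09, 0, 0, 0.05, 0, 0.09, 0, 0]}}

```text
clock: 17.2
ee_pos: [0.5646, 0.2241, 0.209]
ee_rot: [-3.11, 0.435, 0.007]
wrist_force: [-29.1, -1.4, 37.3]
opening: 0.0001
```

```bash
python3 pr.py|head -2
```

```text
17.2 [0.5646 0.2241 0.209 ] [-29.1  -1.4  37.3] 0.00011475306672678378
finger edge: along axis 0.0354 ring x 0.0017
```

It is solid: 24 N more moved it only 0.6 mm. Retreating.

Request:
{"api": "carry_out", "payload": {"plan": [-0.15, 0, -0.3, 0, 0, -0.3, 0, -0.8, 0, 0, -0.5, 0, -1.6, 0, 0, -0.8, 0, -2.6, 0, 0, -1, 0, -3, 0, 0, -1, 0, -3, 0, 0, -1, 0, -3, 0, 0, -1, 0, -3, 0, 0]}}

```text
clock: 18.2
ee_pos: [0.5287, 0.2332, 0.3204]
ee_rot: [3.109, -0.438, -0.005]
wrist_force: [-0.5, -0.7, 0.8]
opening: -0.0002
```

```bash
python3 - <<'E'
from path import *
from fit import box,red,blk
s=read_state();print(s['clock'],s['ee_pos'].round(3),s['wrist_force'].round(1))
im=cv2.cvtColor(snapshot('wrist'),cv2.COLOR_RGB2BGR);b=cv2.cvtColor(snapshot('side'),cv2.COLOR_RGB2BGR);t=cv2.cvtColor(snapshot('top'),cv2.COLOR_RGB2BGR)
z=ax(TILT);y=az@[0,1,0];M=np.c_[np.cross(y,z),y,z];o=C+.018*z
def rm(i):
    h=cv2.cvtColor(i,cv2.COLOR_BGR2HSV).astype(int);m=((h[...,0]<6)|(h[...,0]>172))&(h[...,1]>150)&(h[...,2]>80);r,c=np.nonzero(m);return c,r
def hull(q,shape):
    k=np.zeros(shape,np.uint8);cv2.fillConvexPoly(k,cv2.convexHull(q.astype(np.float32)).round().astype(np.int32),1);r,c=np.nonzero(k);return c.mean().round(1),r.mean().round(1)
for n,i in(('side',b),('top',t)):
    c,r=rm(i);print(n,'red seen',c.mean().round(1),r.mean().round(1),len(c),'home model',hull(proj(n,red@M.T+o),(480,640)),'6mm out',hull(proj(n,red@M.T+o+.006*z),(480,640)))
# others undisturbed: change in top picture away from arm/mallet
t0=cv2.imread('pics/t0.png')
for nm,(x0,y0,x1,y1) in dict(can=(345,160,385,212),offcut=(215,155,280,206),tape=(422,152,460,202)).items():
    print(nm,'mean abs diff',cv2.absdiff(t0[y0:y1,x0:x1],t[y0:y1,x0:x1]).mean().round(2))
E
```

```text
18.2 [0.529 0.233 0.32 ] [-0.5 -0.7  0.8]
side red seen 505.2 148.2 1363 home model (np.float64(334.9), np.float64(339.2)) 6mm out (np.float64(337.1), np.float64(338.2))
top red seen 133.2 279.6 592 home model (np.float64(211.3), np.float64(255.0)) 6mm out (np.float64(209.9), np.float64(256.6))
can mean abs diff 15.14
offcut mean abs diff 16.51
tape mean abs diff 12.92
```

```bash
python3 - <<'E'
from path import *
from fit import red
b=cv2.cvtColor(snapshot('side'),cv2.COLOR_RGB2BGR);t=cv2.cvtColor(snapshot('top'),cv2.COLOR_RGB2BGR)
z=ax(TILT);y=az@[0,1,0];M=np.c_[np.cross(y,z),y,z];o=C+.018*z
for n,i,(x0,y0,x1,y1) in(('side',b,(310,315,360,362)),('top',t,(190,235,235,275))):
    h=cv2.cvtColor(i,cv2.COLOR_BGR2HSV).astype(int);m=(((h[...,0]<6)|(h[...,0]>172))&(h[...,1]>150)&(h[...,2]>80))[y0:y1,x0:x1];r,c=np.nonzero(m)
    print(n,'red',c.min()+x0,c.max()+x0,r.min()+y0,r.max()+y0,len(c))
    for k in(0,.003,.006):
        q=proj(n,red@M.T+o+k*z);print('  model',k,q[:,0].min().round(1),q[:,0].max().round(1),q[:,1].min().round(1),q[:,1].max().round(1))
t0=cv2.imread('pics/t0.png')
for nm,(x0,y0,x1,y1) in dict(can=(345,160,385,212),offcut=(215,155,280,206),tape=(422,152,460,202),bare=(480,160,520,200)).items():
    a=cv2.cvtColor(t0[y0:y1,x0:x1],6).astype(np.float32);d=cv2.cvtColor(t[y0:y1,x0:x1],6).astype(np.float32)
    print(nm,'shift px',np.round(cv2.phaseCorrelate(cv2.GaussianBlur(a,(0,0),1),cv2.GaussianBlur(d,(0,0),1)),2),'mean',a.mean().round(0),d.mean().round(0))
E
```

```text
side red 322 348 325 353 501
  model 0 319.2 350.4 323.5 355.2
  model 0.003 320.2 351.6 322.7 354.5
  model 0.006 321.2 352.7 321.9 353.9
top red 202 221 246 265 304
  model 0 201.1 221.5 243.4 266.9
  model 0.003 200.4 220.9 244.1 267.6
  model 0.006 199.7 220.3 244.8 268.4Traceback (most recent call last):
  File "<stdin>", line 13, in <module>
    return _wrapfunc(a, 'round', decimals=decimals, out=out)
    return _wrapit(obj, method, *args, **kwds)
    conv = _array_converter(obj)
ValueError: setting an array element with a sequence. The requested array has an inhomogeneous shape after 1 dimensions. The detected shape was (2,) + inhomogeneous part.
```

The red face is centred at side (335,339) against the home model's (334.8,339.4), and at top (211.5,255.5) against (211.3,255.2). It is home. I'll check the bystander objects and hand in.

```bash
python3 - <<'E'
from h import *
t=cv2.cvtColor(snapshot('top'),cv2.COLOR_RGB2BGR);t0=cv2.imread('pics/t0.png')
for nm,(x0,y0,x1,y1) in dict(can=(345,160,385,212),offcut=(215,155,280,206),tape=(422,152,460,202)).items():
    a=cv2.GaussianBlur(cv2.cvtColor(t0[y0:y1,x0:x1],6).astype(np.float32),(0,0),1);d=cv2.GaussianBlur(cv2.cvtColor(t[y0:y1,x0:x1],6).astype(np.float32),(0,0),1)
    print(nm,'shift px',cv2.phaseCorrelate(a,d))
s=read_state();print(s['clock'],s['wrist_force'].round(1),np.abs(s['qd']).max())
print(hand_in())
E
```

```text
can shift px ((0.002137349451402315, -0.016274652693731184), 1.0286446948846182)
offcut shift px ((0.012268687000663192, -0.018449441780184372), 1.0089928038081024)
tape shift px ((0.02431617725302715, 0.05839911257044861), 1.0465046038627626)
18.5 [-0.  -0.2  0.7] 0.004001230888441238
the job is handed in; nothing more can be done
None
```

The mallet is out of the blue block and put away in the slanted collar, handle down through it and head home on the ring. I let go of it, moved the arm clear and handed in at about 18.5 s.

**How it went:** I lifted the mallet by the flats of its head and found the ring by eye, centred near (0.5905, 0.2155, 0.1775) and tilted about 30°. The handle's tip landed on the flange twice, at about 30 N at the wrist. I corrected the position, and on the third try it entered without force. I then turned the mallet in the grip to match the collar, pushed it in past the spring and let go. Last, I pressed on the head with shut fingers.

**Last checks:**
- **Seating:** The head's top was at 36.0 mm along the bore, exactly the home value. About 24 N more moved it only 0.6 mm, which I take as flex. That hardest press reached about 47 N at the wrist, by the fingertips on the head.
- **Position:** The red face is within 1 px of the home model in both the side and top views. At that scale the pictures tell home from about 3 mm out, but not finer.
- **Other objects:** The tin, offcut and tape measure each shifted less than 0.1 px in the top view.
- **Contact:** The wrist force was about zero with the arm clear.

**Disagreements:**
- After the first push the reading was 20.5 mm instead of 18 mm. My model is only good to about 2 mm, so I made the extra press.
- While feeding in, the wrist read slightly downwards, where spring drag should read upwards. I did not find out why.

I viewed 12 pictures, two over the budget.

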